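# Snap the keeper clip onto the dresser turntable's spindle

## Task

Lock the round plate of the little turntable with its orange spring clip: pick the clip off the tray, push it sideways onto the groove of the spindle that stands up in the middle of the plate until it snaps fully home, and let go so that it stays there, lying level. Do not knock over or shove away the pacifier capsule or the cup of wooden spoons.

Things in the scene. Friction and masses are not known exactly. Their poses are not given: they have to be found in the camera images.
- clip: Orange spring clip flat on the tray, 45 g, 10 mm thick. Origin: seat centre, underside; x out of its mouth, z up. Tail back to x=-56 mm carries the fin to pinch across y: centre x=-42, 24 long, 12 thick in y, top at z=42. Flat seat wall at x=-11. Two sprung arms: noses 15 mm apart at x=10, lips flare to 41 apart (52 outside) at x=31; they spread at 5-15 N and close behind a 20 mm shaft.
- turntable: Fixed turntable beside the tray; origin: centre of its foot, on the dresser top, z up. Round aluminium plate, diameter 190 mm, flat top at z=30 mm, does not turn. Central upright spindle: groove 20 mm in diameter from z=30 to 52, then black head 28 in diameter to z=62. Slide the clip in level from any side, underside at z=30 to 42; home when its origin is on the spindle axis (1-3 mm play).
- capsule: Bystander: pacifier capsule, white with mint green top, diameter 48 mm, 56 tall, standing loose on the tray. Origin: centre of underside. The aluminium tray (250 x 440 mm, fixed, floor 3 mm, rim 14 mm above the dresser top) also carries teething keys and a blue nail file case, both at most 14 mm tall.
- spoon_cup: Bystander: white ceramic cup, diameter 80 mm, 100 tall, loose on the dresser on the far side of the turntable from the tray; its wooden spoons reach 200 mm up and 60 mm out from its axis. Origin: centre of underside.
Things that resemble listed ones, but are neither listed nor needed, are in the scene too. Of the things like the clip, leave any that is purple; of the rest the smaller one is meant.

How it is judged:
At the end, for the whole second after the job is handed in: The clip sits in the spindle's groove, its seat centred on the spindle to within 7 mm, its underside no more than 12 mm above the plate, level to within 10 degrees, let go and at rest (horizontal distance between clip and turntable below 0.007 m and z of clip in the frame of turntable between 0.027 and 0.042 m and angle between clip's own z axis and vertical below 0.18 rad and linear speed of clip below 0.02 m/s); the robot touches nothing.
It fails at once if the pacifier capsule is shoved more than 40 mm or knocked over (distance of capsule from where it was at the start of the episode above 0.04 m or angle between capsule's own z axis and vertical above 0.6 rad).
It fails at once if the cup of spoons is shoved more than 40 mm or knocked over (distance of spoon_cup from where it was at the start of the episode above 0.04 m or angle between spoon_cup's own z axis and vertical above 0.6 rad).
It also fails if it takes over 38 s, if anything falls off the work surface, if the arm or the gripper's body presses on something with over 40 N, if the wrist force passes 120 N, or if a joint passes its speed limit or range.

## Robot

A 7-joint arm with a two-finger parallel gripper is mounted at the origin on the work surface. World frame = base frame: x ahead of the robot, y to its left, z up, the work surface at z = 0. Lengths are in m, angles in rad, forces in N, time in s.
With the tool pointing down it reaches from about 0.425 to 0.95 m from the base axis. Payload 4.7 kg.
Tool frame: the origin (TCP) lies midway between the tips of the shut fingers; the grasp point (between the pads) lies 19 mm behind it; z points along the fingers, y is the line along which they close (so a half turn about z gives the same grasp; the last joint's range is limited). The gripper opens to 87 mm and grips with 3 to 60 N. Pads are 19 mm wide; open, the fingers measure 117 mm over their backs; the gripper's body (75 mm by 190 mm) begins 51 mm behind the grasp point.
Start: joints at [1.155, 0.469, -0.049, 1.532, 0.024, 1.141, -0.082], TCP at [0.255, -0.625, 0.223] pointing down, gripper open.
Joint ranges: [-2.59, 2.59], [-0.33, 1.99], [-1.39, 1.29], [0.1, 2.45], [-1.04, 4.18], [0.21, 1.99], [-2.66, 2.66]. Speed limits (rad/s): [2.57, 2.57, 3.14, 3.14, 3.14, 3.14, 3.14].

## Interface

Orientations are given as [roll, pitch, yaw] about the fixed x, y, z axes, in that order (R = Rz(yaw) Ry(pitch) Rx(roll)).
In Python, from cell import state, optics, order gives the robot as it stands.
- The arm moves only by the tool step_arm, never from a script. Its argument "targets" is a list of rows, each an object with "angular": the turn, a rotation vector about the tool's x, y, z in rad, a list of three; "dp": the shift along the tool's x, y, z in m, a list of three; "hand": the opening, from -1 (shut) to 1 (fully open). In form: [{"angular": [ax, ay, az], "dp": [x, y, z], "hand": hand}, ...]. A call has exactly 5 rows; each row shifts and turns the commanded pose from where the row before left it, along the tool's axes as they then stand; what a row does not reach is not made up. A row lasts 1/12 s, in which the tool goes at most 41.7 mm and 7.16 degrees, less where a joint would pass 70% of its speed; a pose out of reach is approached as far as the arm can. A call with a gripper value outside its range is refused whole. The fingers move at their own pace and stop on an object; "squeeze" is the grip in N (left out, the last holds). Time passes only in rows, so rows that do not move let the fingers close, or fill a call up. It gives the time, the measured TCP pose, the force, the opening and the grip force at its end, in the units of the state.
- state(): the state, without advancing time (a new reading comes with each control period).
- optics.read_camera(name): name is "scene" or "top" or "wrist"; returns (picture, depth): 420x560x3 uint8, red, green, blue; 420x560 float32, m along the optical axis (not along the pixel's ray), 0 where there is no reading.
- optics.calibration(name): a dict with "mtx" (3x3 intrinsics, pixels), "cam_to_world" (4x4, takes a point from camera to world coordinates). Camera axes: x right, y up, looking along -z (the intrinsics and any distortion apply to the point x, -y, -z); pixel columns grow to the right and rows downward; lengths in m; the calibration is good to about 2 mm. A picture is of the moment at which its call begins: read the wrist's pose just before it. calibration takes no time and is no camera call; for the wrist camera it gives the pose at the moment of the call.
- order.close_job(): hands the job in; it is judged then, once.
The state is a dict: "t": time; "q": joint angles; "qvel": joint speeds; "joint_torque": joint torques, N m; "tcp_pos": TCP position; "eef_rot": TCP orientation; "ft_force": force on the tool from outside, world axes, zero at the start; "moment": the same for the moment, N m; "gripper_width": opening from 0.0 (shut) to 1.0 (fully open); "finger_force": force on a finger pad.
Only numpy, scipy, OpenCV 4.12 (cv2) and the standard library are available. Lean on these libraries where they do the work, as an engineer would, in place of code of your own. Each camera call takes 0.05 s, during which the arm holds its last target. There are 200 camera calls.

## Working session

There is one attempt and no reset: what is moved stays moved. The work goes in short steps, Python scripts to look and compute and a tool call to move; the robot and the scene stay as the last step left them, time stands still between calls to the robot, and variables do not carry over. Pictures are saved under pics/ and viewed, at most 10 in all, crops included, and the job is handed in when it is done.

Besides the shell and the picture viewer there is one more tool, called after ">>>" by a JSON object that holds its "fn" and its "kwargs". step_arm: Moves the arm, as the interface text tells. Its arguments: {"type":"object","properties":{"targets":{"type":"array","items":{"type":"object","properties":{"angular":{"type":"array","items":{"type":"number"}},"dp":{"type":"array","items":{"type":"number"}},"hand":{"type":"number"}}}},"squeeze":{"type":"number"}},"required":["targets"]}

```bash
mkdir -p pics
cat > h.py <<'E'
import numpy as np, cv2
from cell import state, optics, order
def snap(n,f):
    p,d=optics.read_camera(n); c=optics.calibration(n)
    cv2.imwrite(f'pics/{f}.png',p[:,:,::-1]); np.savez(f'pics/{f}.npz',p=p,d=d,K=c['mtx'],T=c['cam_to_world'])
    return p,d,c
def cloud(f):
    z=np.load(f'pics/{f}.npz'); d=z['d'];K=z['K'];T=z['T']
    v,u=np.mgrid[:d.shape[0],:d.shape[1]]
    P=np.stack([(u-K[0,2])/K[0,0]*d,-(v-K[1,2])/K[1,1]*d,-d,np.ones_like(d)],-1)
    return z['p'],(P@T.T)[...,:3]
E
python3 - <<'E'
from h import *
s=state();print(s['t'],s['tcp_pos'],s['eef_rot'],s['ft_force'])
a,_,c=snap('top','top');print({k:v for k,v in c.items()})
b,_,c=snap('scene','scene')
E
```

```text
0.0 [ 0.25440472 -0.62459071  0.22149209] [-3.13967064e+00  6.98511309e-05  3.86801204e-01] [-0.30497673 -0.39548401  0.43334729]
{'mtx': array([[386.37557264,   0.        , 274.47844356],
       [  0.        , 386.37557264, 205.13393298],
       [  0.        ,   0.        ,   1.        ]]), 'cam_to_world': array([[ 0.02407063,  0.99504885, -0.09642818,  0.37109553],
       [-0.99950463,  0.02590972,  0.01786537, -0.04375329],
       [ 0.02027534,  0.09595038,  0.9951796 ,  1.28236333],
       [ 0.        ,  0.        ,  0.        ,  1.        ]])}
```

View pics/top.png

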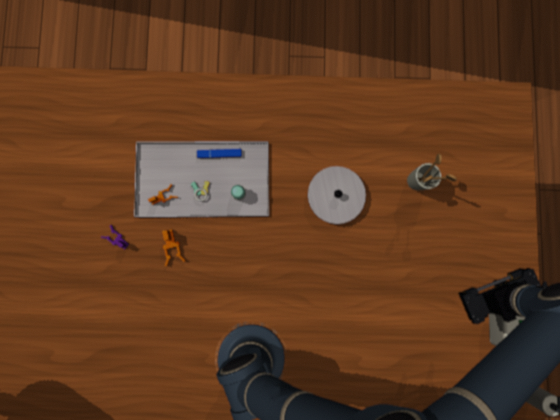

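View pics/scene.png

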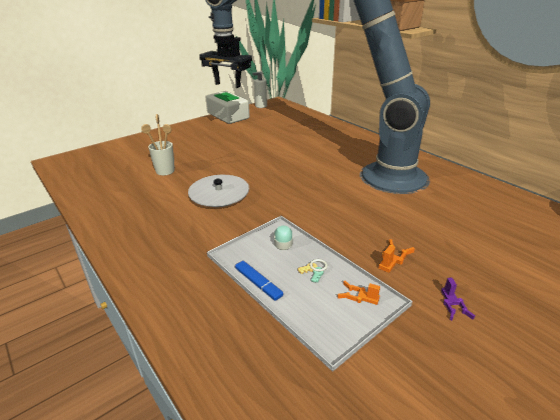

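Run:
```python
from h import *
p,X=cloud('top')
a=cv2.resize(p[165:235,130:230],None,fx=8,fy=8,interpolation=cv2.INTER_CUBIC)
cv2.imwrite('pics/crop.png',a[:,:,::-1][:560,:800])
hsv=cv2.cvtColor(p,cv2.COLOR_RGB2HSV)
m=(hsv[...,0]<14)&(hsv[...,1]>200)&(hsv[...,2]>150)
sub=np.zeros_like(m);sub[178:212,142:185]=1
P=X[m&sub]; P=P[(P[:,2]>.0)&(P[:,2]<.08)]
print(len(P),P.min(0),P.max(0))
f=P[P[:,2]>.025];print('fin',len(f),f.mean(0),f.min(0),f.max(0))
for n,(u,v) in dict(spindle=(338,194),cap=(238,191),cup=(428,176),plate=(325,180),tray=(150,160),pl2=(352,208)).items(): print(n,X[v,u].round(4))
# plate centre
q=(X[...,2]>.02)&(X[...,2]<.04);q[:,:300]=0;q[:,375:]=0
n,l,st,c=cv2.connectedComponentsWithStats(q.astype(np.uint8));i=1+st[1:,4].argmax()
Q=X[l==i];(cx,r)=cv2.minEnclosingCircle(Q[:,:2].astype(np.float32))[:2];print('plate',cx,r,Q.min(0),Q.max(0))
h=np.zeros_like(q);h[180:210,325:352]=1;H=X[h&(X[...,2]>.05)];print('head',len(H),H.mean(0),H.min(0),H.max(0))
p2,Y=cloud('scene')
hs=cv2.cvtColor(p2,cv2.COLOR_RGB2HSV)
m2=(hs[...,0]<14)&(hs[...,1]>200)&(hs[...,2]>150);s2=np.zeros_like(m2);s2[275:310,330:385]=1
P2=Y[m2&s2];print('sc',len(P2),P2.min(0),P2.max(0));f=P2[P2[:,2]>.03];print('fin',len(f),f.mean(0),f.min(0),f.max(0))
np.save('pics/P1.npy',P);np.save('pics/P2.npy',P2)
G=np.zeros((560,800,3),np.uint8)
for PP,col in((P,(0,255,255)),(P2,(255,255,0))):
  for x,y,z in PP:
    cv2.circle(G,(int(400-(y-.32)*5000),int(280-(x-.52)*5000)),3,col if z<.025 else tuple(int(k*.5) for k in col),-1)
cv2.imwrite('pics/bev.png',G)
```

```text
2 [0.49680228 0.33531452 0.04500274] [0.50025479 0.33620157 0.04731537]
fin 2 [0.49852853 0.33575804 0.04615906] [0.49680228 0.33531452 0.04500274] [0.50025479 0.33620157 0.04731537]
spindle [ 0.5301 -0.2673  0.0636]
cap [0.5313 0.0513 0.0634]
cup [ 0.6023 -0.5713  0.0308]
plate [ 0.5794 -0.2299  0.0322]
tray [0.6361 0.3534 0.0016]
pl2 [ 0.4893 -0.3189  0.0338]
plate (0.5319522023200989, -0.2685025930404663) 0.09503689408302307 [ 0.43877594 -0.36334363  0.02162493] [ 0.62504739 -0.17478707  0.03684645]
head 66 [ 0.52180825 -0.25376142  0.13431413] [ 0.37109553 -0.28137289  0.05048481] [ 0.54371393 -0.04375329  1.28236333]
sc 253 [0.49227645 0.2627131  0.00248508] [1.04813968 0.7043692  0.66117173]
fin 48 [0.51826454 0.34378222 0.04970126] [0.50038718 0.32582071 0.03036557] [1.04813968 0.7043692  0.66117173]
```

View pics/crop.png

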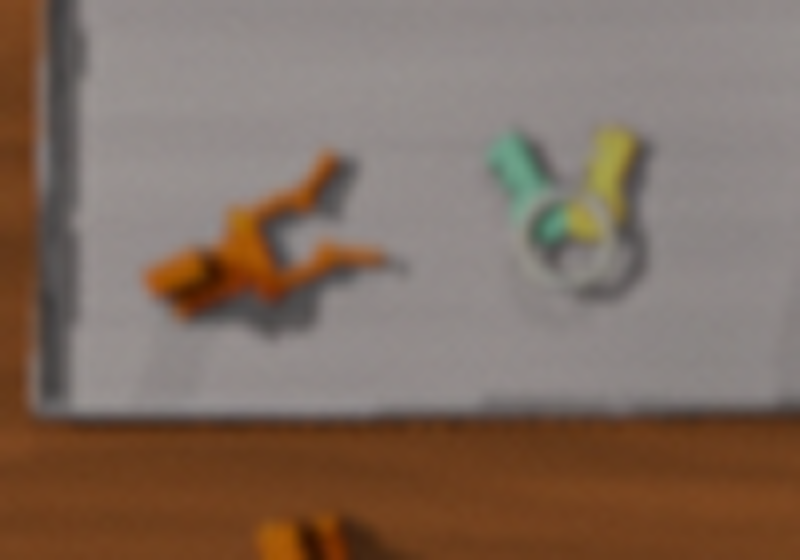

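View pics/bev.png

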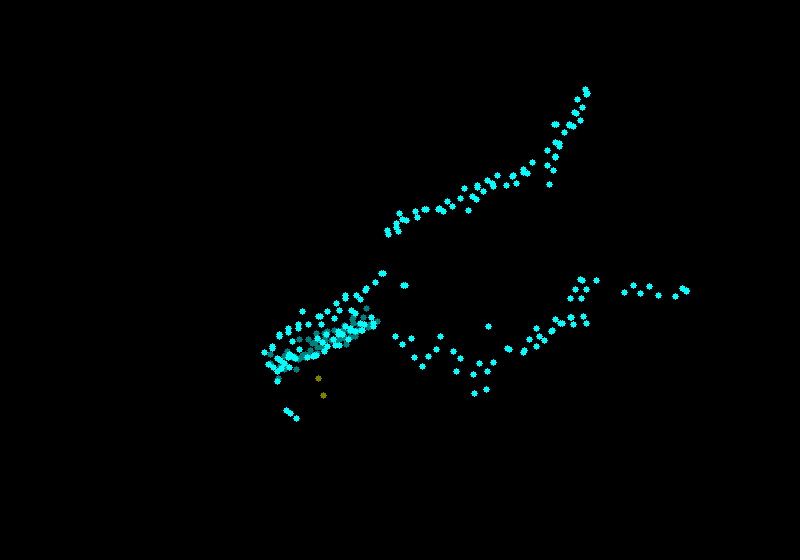

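```bash
cat >> h.py <<'E'
from scipy.spatial.transform import Rotation as R
def plan(wps,tot=0,n=None):
    "wps: world displacement per segment (vec,nrows); tot: turn about tool z spread over all rows"
    s=state(); r=R.from_euler('xyz',s['eef_rot']); N=sum(k for _,k in wps)
    for v,k in wps:
        for i in range(k):
            print((r.inv().apply(np.array(v)/k)).round(4).tolist(),round(tot/N,3)); r=r*R.from_rotvec([0,0,tot/N])
E
python3 -c "
from h import *
plan([((.225,.425,0),15)],-1.648)"
```

```text
[0.0246, -0.0206, 0.0] -0.11
[0.0267, -0.0178, 0.0] -0.11
[0.0285, -0.0147, 0.0] -0.11
[0.0299, -0.0115, 0.0] -0.11
[0.031, -0.0082, 0.0] -0.11
[0.0317, -0.0047, 0.0] -0.11
[0.032, -0.0012, 0.0] -0.11
[0.032, 0.0023, 0.0] -0.11
[0.0315, 0.0058, 0.0] -0.11
[0.0307, 0.0092, 0.0] -0.11
[0.0295, 0.0125, 0.0] -0.11
[0.028, 0.0157, 0.0] -0.11
[0.0261, 0.0187, 0.0] -0.11
[0.0239, 0.0214, 0.0] -0.11
[0.0214, 0.0239, 0.0] -0.11
```

>>> {"fn": "step_arm", "kwargs": {"targets": [{"angular": [0,0,-0.11],"dp": [0.0246,-0.0206,0],"hand": 0.5},{"angular": [0,0,-0.11],"dp": [0.0267,-0.0178,0],"hand": 0.5},{"angular": [0,0,-0.11],"dp": [0.0285,-0.0147,0],"hand": 0.5},{"angular": [0,0,-0.11],"dp": [0.03,-0.0115,0],"hand": 0.5},{"angular": [0,0,-0.11],"dp": [0.031,-0.0082,0],"hand": 0.5}]}}

```text
t: 0.52
tcp_pos: [0.3301, -0.4816, 0.2221]
eef_rot: [-3.141, -0.0, 0.942]
ft_force: [0.5, -0.2, -0.5]
gripper_width: 0.77
finger_force: 0.0
```

>>> {"fn": "step_arm", "kwargs": {"targets": [{"angular": [0,0,-0.11],"dp": [0.0317,-0.0047,0],"hand": 0.5},{"angular": [0,0,-0.11],"dp": [0.032,-0.0012,0],"hand": 0.5},{"angular": [0,0,-0.11],"dp": [0.032,0.0023,0],"hand": 0.5},{"angular": [0,0,-0.11],"dp": [0.0315,0.0058,0],"hand": 0.5},{"angular": [0,0,-0.11],"dp": [0.0307,0.0092,0],"hand": 0.5}]}}

```text
t: 0.93
tcp_pos: [0.4048, -0.3401, 0.2223]
eef_rot: [-3.141, -0.0, 1.492]
ft_force: [0.1, -0.3, -0.0]
gripper_width: 0.749
finger_force: 0.0
```

>>> {"fn": "step_arm", "kwargs": {"targets": [{"angular": [0,0,-0.11],"dp": [0.0295,0.0125,0],"hand": 0.5},{"angular": [0,0,-0.11],"dp": [0.028,0.0157,0],"hand": 0.5},{"angular": [0,0,-0.11],"dp": [0.026,0.0187,0],"hand": 0.5},{"angular": [0,0,-0.11],"dp": [0.024,0.0214,0],"hand": 0.5},{"angular": [0,0,-0.11],"dp": [0.0214,0.024,0],"hand": 0.5}]}}

```text
t: 1.35
tcp_pos: [0.4796, -0.1983, 0.2224]
eef_rot: [-3.141, -0.0, 2.042]
ft_force: [0.5, 0.1, 0.8]
gripper_width: 0.75
finger_force: 0.0
```

>>> {"fn": "step_arm", "kwargs": {"targets": [{"angular": [0,0,0],"dp": [0.0285,0.016,0],"hand": 0.5},{"angular": [0,0,0],"dp": [0.0285,0.016,0],"hand": 0.5},{"angular": [0,0,0],"dp": [0.0285,0.016,0],"hand": 0.5},{"angular": [0,0,0],"dp": [0.0285,0.016,0],"hand": 0.5},{"angular": [0,0,0],"dp": [0.0285,0.016,0],"hand": 0.5}]}}

```text
t: 1.77
tcp_pos: [0.4864, -0.035, 0.2223]
eef_rot: [-3.141, 0.0, 2.037]
ft_force: [1.5, -0.1, 0.7]
gripper_width: 0.747
finger_force: 0.0
```

>>> {"fn": "step_arm", "kwargs": {"targets": [{"angular": [0,0,0],"dp": [0.0285,0.016,0],"hand": 0.5},{"angular": [0,0,0],"dp": [0.0285,0.016,0],"hand": 0.5},{"angular": [0,0,0],"dp": [0.0285,0.016,0],"hand": 0.5},{"angular": [0,0,0],"dp": [0.0285,0.016,0],"hand": 0.5},{"angular": [0,0,0],"dp": [0.0285,0.016,0],"hand": 0.5}]}}

```text
t: 2.18
tcp_pos: [0.4939, 0.1281, 0.2223]
eef_rot: [-3.141, 0.0, 2.037]
ft_force: [0.2, 0.2, 0.4]
gripper_width: 0.749
finger_force: 0.0
```

>>> {"fn": "step_arm", "kwargs": {"targets": [{"angular": [0,0,0],"dp": [0.0285,0.016,0],"hand": 0.5},{"angular": [0,0,0],"dp": [0.0285,0.016,0],"hand": 0.5},{"angular": [0,0,0],"dp": [0.0285,0.016,0],"hand": 0.5},{"angular": [0,0,0],"dp": [0.0285,0.016,0],"hand": 0.5},{"angular": [0,0,0],"dp": [0.0285,0.016,0],"hand": 0.5}]}}

```text
t: 2.6
tcp_pos: [0.5015, 0.2912, 0.2221]
eef_rot: [-3.141, 0.0, 2.037]
ft_force: [0.5, -0.1, -0.2]
gripper_width: 0.747
finger_force: 0.0
```

Run:
```python
from h import *
p,d,c=snap('wrist','w1');s=state();print(s['tcp_pos'],s['eef_rot'],c['cam_to_world'].round(3))
```

```text
[0.49982523 0.29954366 0.22275433] [ 3.13844702 -0.00705775  2.04473988] [[ 0.89  -0.441 -0.12   0.468]
 [ 0.457  0.86   0.226  0.363]
 [ 0.004 -0.256  0.967  0.384]
 [ 0.     0.     0.     1.   ]]
```

View pics/w1.png

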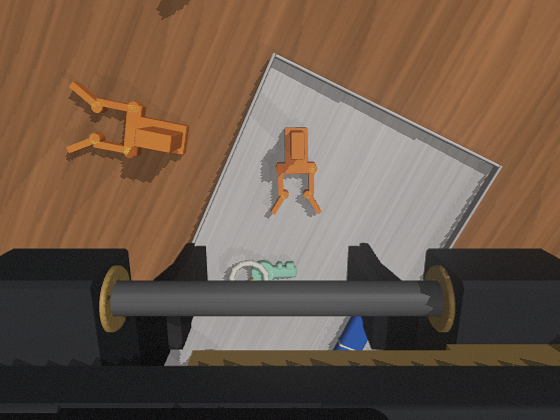

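Run:
```python
from h import *
p,X=cloud('w1')
hsv=cv2.cvtColor(p,cv2.COLOR_RGB2HSV)
m=(hsv[...,0]<16)&(hsv[...,1]>180)&(hsv[...,2]>90)
s=np.zeros_like(m);s[120:222,260:328]=1;m&=s
P=X[m&(X[...,2]>.006)&(X[...,2]<.06)]
f=P[P[:,2]>.04]; print(len(P),len(f),np.percentile(f[:,2],[5,50,95]))
r=cv2.minAreaRect(f[:,:2].astype(np.float32));print('fin',r,f.mean(0))
b=P[P[:,2]<.02];print('base z',np.median(b[:,2]))
# axes with yaw candidate from fin->lip
for y in np.arange(-70,-56,2):
    a=np.radians(y);ex=np.array([np.cos(a),np.sin(a)]);ey=np.array([-ex[1],ex[0]])
    u=b[:,:2]@ex;v=b[:,:2]@ey
    fu,fv=f[:,:2]@ex,f[:,:2]@ey
    L=v[u>u.max()-.008]
    print(y,'u',u.min().round(4),u.max().round(4),'v',v.min().round(4),v.max().round(4),'lipmid',round((L.min()+L.max())/2,4),'fin v',((fv.min()+fv.max())/2).round(4),'fv w',np.ptp(fv).round(4),'fu',fu.min().round(4),fu.max().round(4))
```

```text
Traceback (most recent call last):
IndexError: index -1 is out of bounds for axis 0 with size 0
```

```bash
cat > m.py <<'E'
from h import *
import sys
snap('wrist','w2');s=state();print(s['tcp_pos'],s['eef_rot'])
p,X=cloud('w2')
hsv=cv2.cvtColor(p,cv2.COLOR_RGB2HSV)
m=(hsv[...,0]<16)&(hsv[...,1]>160)&(hsv[...,2]>60)
s=np.zeros_like(m);s[115:222,255:330]=1;m&=s
print(m.sum(),'z',np.percentile(X[m][:,2],[1,10,30,50,70,90,99]).round(4),'tray',X[100:110,300:320].reshape(-1,3).mean(0),X[230:240,200:220].reshape(-1,3).mean(0))
P=X[m&(X[...,2]>.006)&(X[...,2]<.06)];b=P[P[:,2]<.02]
f=P[P[:,2]>.038];print(len(f),len(b))
np.savez('pics/pts.npz',f=f,b=b)
if len(f)>20:
  for y in np.arange(-70,-56,2):
    a=np.radians(y);ex=np.array([np.cos(a),np.sin(a)]);ey=np.array([-ex[1],ex[0]])
    u=b[:,:2]@ex;v=b[:,:2]@ey;fu,fv=f[:,:2]@ex,f[:,:2]@ey
    L=v[u>u.max()-.008]
    print(y,'u',u.min().round(4),u.max().round(4),'v',v.min().round(4),v.max().round(4),'lipmid',round((L.min()+L.max())/2,4),'fin v',((fv.min()+fv.max())/2).round(4),'w',np.ptp(fv).round(4),'fu',fu.min().round(4),fu.max().round(4))
E
python3 m.py
```

```text
[0.49970228 0.29648253 0.22257539] [ 3.14048711 -0.00474475  2.04526969]
1258 z [0.0099 0.0106 0.0114 0.0119 0.0129 0.0438 0.0451] tray [0.49561162 0.37690844 0.00139117] [0.46450847 0.21095041 0.0037534 ]
345 907
-70 u -0.1525 -0.0643 v 0.5678 0.6176 lipmid 0.5929 fin v 0.584 w 0.0138 fu -0.1501 -0.1257
-68 u -0.1318 -0.0443 v 0.5703 0.6197 lipmid 0.595 fin v 0.5884 w 0.0131 fu -0.1295 -0.1053
-66 u -0.1109 -0.0243 v 0.5715 0.621 lipmid 0.5963 fin v 0.5922 w 0.0124 fu -0.1087 -0.0848
-64 u -0.0899 -0.0043 v 0.5721 0.6216 lipmid 0.5968 fin v 0.5952 w 0.0116 fu -0.0878 -0.0641
-62 u -0.069 0.0161 v 0.5719 0.6215 lipmid 0.5967 fin v 0.5974 w 0.011 fu -0.067 -0.0433
-60 u -0.0483 0.0377 v 0.571 0.6207 lipmid 0.5959 fin v 0.5989 w 0.0117 fu -0.0462 -0.0224
-58 u -0.0277 0.0593 v 0.5695 0.6191 lipmid 0.5943 fin v 0.5998 w 0.0124 fu -0.0254 -0.0014
```

```bash
python3 m.py | sed -n '1,3p;8p'; python3 m.py | sed -n '1,3p;8p'
python3 - <<'E'
from h import *
z=np.load('pics/top.npz');K,T=z['K'],z['T']
def ray(u,v,h):
    d=T[:3,:3]@np.array([(u-K[0,2])/K[0,0],-(v-K[1,2])/K[1,1],-1]);return T[:3,3]+d*(h-T[2,3])/d[2]
for n,u,v,h in (('fin',130+185/8,165+275/8,.045),('lip1',130+330/8,165+158/8,.013),('lip2',130+382/8,165+260/8,.013),('head',338,193.5,.062)): print(n,ray(u,v,h))
P=np.load('pics/P2.npy');f=P[(P[:,2]>.036)&(P[:,2]<.06)];print('scene fin',len(f),f.min(0),f.max(0),f.mean(0))
for i in range(3): print(state()['tcp_pos'])
E
```

```text
[0.50038265 0.29310571 0.22216406] [-3.14103565e+00 -1.78828035e-03  2.04230404e+00]
1316 z [0.0097 0.0105 0.0111 0.0116 0.0125 0.0435 0.0447] tray [0.4958715  0.37243358 0.00889602] [0.46488843 0.20693842 0.00356293]
332 976
-62 u -0.0679 0.0181 v 0.5726 0.622 lipmid 0.5973 fin v 0.598 w 0.011 fu -0.0658 -0.0431
[0.50106671 0.2907498  0.22194749] [-3.14031671e+00 -5.33640568e-05  2.03911788e+00]
1326 z [0.0098 0.0107 0.0114 0.0119 0.0128 0.0436 0.0448] tray [0.49731235 0.36991506 0.00344574] [0.4653812  0.20353474 0.00167046]
346 977
-62 u -0.0689 0.0167 v 0.5729 0.6232 lipmid 0.598 fin v 0.5992 w 0.011 fu -0.0674 -0.044
fin [0.4993941  0.32301599 0.045     ]
lip1 [0.55278195 0.27570007 0.013     ]
lip2 [0.51103389 0.25232999 0.013     ]
head [ 0.53194222 -0.26760826  0.062     ]
scene fin 25 [0.50274235 0.32770488 0.0361739 ] [0.51245809 0.34587881 0.04370111] [0.5071396  0.33564931 0.03972842]
[0.50106671 0.2907498  0.22194749]
[0.50106671 0.2907498  0.22194749]
[0.50106671 0.2907498  0.22194749]
```

>>> {"fn": "step_arm", "kwargs": {"targets": [{"angular": [0,0,0],"dp": [0.0067,0.0036,0.028],"hand": 0.0},{"angular": [0,0,0],"dp": [0.0067,0.0036,0.028],"hand": 0.0},{"angular": [0,0,0],"dp": [0.0067,0.0036,0.028],"hand": 0.0},{"angular": [0,0,0],"dp": [0.0067,0.0036,0.028],"hand": 0.0},{"angular": [0,0,0],"dp": [0.0067,0.0036,0.028],"hand": 0.0}]}}

```text
t: 3.22
tcp_pos: [0.5035, 0.3258, 0.0811]
eef_rot: [-3.141, 0.002, 2.034]
ft_force: [0.5, 0.0, 1.2]
gripper_width: 0.52
finger_force: 0.0
```

>>> {"fn": "step_arm", "kwargs": {"targets": [{"angular": [0,0,0],"dp": [0,0,0],"hand": 0.0},{"angular": [0,0,0],"dp": [0,0,0],"hand": 0.0},{"angular": [0,0,0],"dp": [0,0,0],"hand": 0.0},{"angular": [0,0,0],"dp": [0,0,0],"hand": 0.0},{"angular": [0,0,0],"dp": [0,0,0],"hand": 0.0}]}}

```text
t: 3.63
tcp_pos: [0.504, 0.3279, 0.0845]
eef_rot: [3.138, 0.0, 2.036]
ft_force: [0.5, -0.1, -0.1]
gripper_width: 0.498
finger_force: 0.0
```

Run:
```python
from h import *
snap('wrist','w3');s=state();print(s['tcp_pos'],s['eef_rot'])
z=np.load('pics/w3.npz');t=np.linalg.inv(z['T'])
def px(P):
    c=t@np.append(P,1);return z['K'][0,2]-z['K'][0,0]*c[0]/c[2], z['K'][1,2]+z['K'][1,1]*c[1]/c[2]
Rm=R.from_euler('xyz',s['eef_rot']).as_matrix()
for zz in (.045,.03): 
    P=np.array(s['tcp_pos']);P[2]=zz;print(zz,px(P),px(P+Rm[:,1]*.02),px(P+Rm[:,0]*.02))
```

```text
[0.50384059 0.32795964 0.08428685] [3.13865835e+00 3.30113395e-04 2.03571440e+00]
0.045 (np.float64(275.18419201883825), np.float64(237.48370764940555)) (np.float64(310.7435634280879), np.float64(237.50178352036886)) (np.float64(275.1687951353006), np.float64(203.0588074407702))
0.03 (np.float64(275.20133997742107), np.float64(229.01034580915928)) (np.float64(308.490222133087), np.float64(229.02759899531773)) (np.float64(275.1873563226183), np.float64(196.63472830210443))
```

View pics/w3.png

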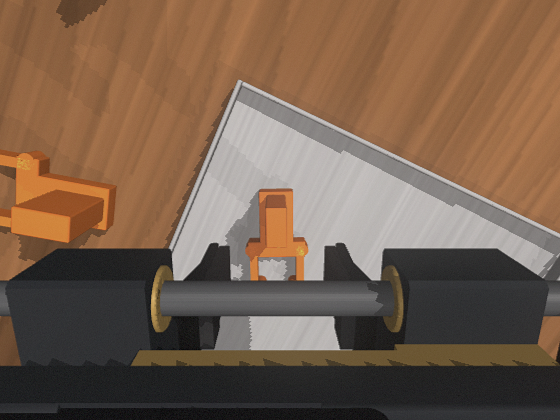

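Run:
```python
from h import *
p,X=cloud('w3');s=state();Rm=R.from_euler('xyz',s['eef_rot']).as_matrix()
for v in range(186,264,4): 
    q=X[v,276];print(v,q.round(4),((q-s['tcp_pos'])@Rm).round(4),p[v,276])
print([((X[216,u]-s['tcp_pos'])@Rm).round(4).tolist() for u in range(258,296,4)])
```

```text
186 [0.4952 0.3463 0.001 ] [0.0202 0.0003 0.0833] [183 178 176]
190 [0.4958 0.3451 0.0073] [0.019  0.0003 0.0769] [143  86  56]
194 [0.4965 0.3436 0.0115] [0.0173 0.0003 0.0727] [196 118  69]
198 [0.4966 0.3435 0.0216] [0.0171 0.0003 0.0627] [143  85  57]
202 [0.4966 0.3434 0.0313] [0.0171 0.0003 0.053 ] [145  86  56]
206 [0.4966 0.3434 0.0404] [0.0171 0.0003 0.0439] [143  84  54]
210 [0.4973 0.342  0.0431] [0.0155 0.0003 0.0411] [208 130  68]
214 [0.4983 0.34   0.0434] [0.0133 0.0003 0.0409] [208 128  67]
218 [0.4992 0.3383 0.0446] [0.0113 0.0003 0.0397] [208 131  69]
222 [0.5002 0.3362 0.0444] [0.0089 0.0003 0.0399] [210 131  68]
226 [0.5014 0.3338 0.0435] [0.0063 0.0003 0.0408] [208 130  68]
230 [0.5025 0.3316 0.0433] [0.0039 0.0003 0.041 ] [208 131  68]
234 [0.5035 0.3297 0.0441] [0.0018 0.0003 0.0402] [208 129  65]
238 [0.5045 0.3276 0.0441] [-0.0006  0.0003  0.0402] [207 128  66]
242 [0.5056 0.3254 0.044 ] [-0.0031  0.0003  0.0403] [208 129  65]
246 [0.5067 0.3233 0.0442] [-0.0054  0.0003  0.0401] [209 131  67]
250 [0.5136 0.3096 0.0115] [-0.0208  0.0003  0.0728] [207 129  67]
254 [0.515  0.3068 0.0109] [-0.0239  0.0003  0.0734] [207 127  63]
258 [0.518  0.301  0.0022] [-0.0304  0.0003  0.0821] [129 126 125]
262 [0.5193 0.2984 0.0024] [-0.0333  0.0003  0.0819] [187 183 180]
[[-0.0004, -0.0119, 0.0831], [0.0029, -0.0087, 0.0721], [0.0122, -0.0052, 0.0406], [0.0123, -0.003, 0.0404], [0.0124, -0.0008, 0.04], [0.0124, 0.0015, 0.0401], [0.012, 0.0037, 0.0415], [0.0121, 0.0059, 0.0409], [0.0026, 0.0094, 0.0732], [-0.0, 0.0124, 0.0819]]
```

>>> {"fn": "step_arm", "kwargs": {"targets": [{"angular": [0,0,0],"dp": [0.0053,0,0.014],"hand": 0.0},{"angular": [0,0,0],"dp": [0,0,0.014],"hand": 0.0},{"angular": [0,0,0],"dp": [0,0,0.014],"hand": 0.0},{"angular": [0,0,0],"dp": [0,0,0.014],"hand": 0.0},{"angular": [0,0,0],"dp": [0,0,0.014],"hand": 0.0}]}}

```text
t: 4.1
tcp_pos: [0.4998, 0.3323, 0.0102]
eef_rot: [-3.14, 0.0, 2.037]
ft_force: [0.3, -0.3, -1.1]
gripper_width: 0.499
finger_force: 0.0
```

>>> {"fn": "step_arm", "kwargs": {"targets": [{"angular": [0,0,0],"dp": [0,0,0],"hand": 0.0},{"angular": [0,0,0],"dp": [0,0,0],"hand": 0.0},{"angular": [0,0,0],"dp": [0,0,0],"hand": 0.0},{"angular": [0,0,0],"dp": [0,0,0],"hand": 0.0},{"angular": [0,0,0],"dp": [0,0,0],"hand": 0.0}]}}

```text
t: 4.52
tcp_pos: [0.5009, 0.3332, 0.0133]
eef_rot: [3.14, -0.0, 2.037]
ft_force: [0.1, 0.8, -0.0]
gripper_width: 0.5
finger_force: 0.0
```

>>> {"fn": "step_arm", "kwargs": {"squeeze": 50, "targets": [{"angular": [0,0,0],"dp": [0,0,0],"hand": -1},{"angular": [0,0,0],"dp": [0,0,0],"hand": -1},{"angular": [0,0,0],"dp": [0,0,0],"hand": -1},{"angular": [0,0,0],"dp": [0,0,0],"hand": -1},{"angular": [0,0,0],"dp": [0,0,0],"hand": -1}]}}

```text
t: 4.93
tcp_pos: [0.5007, 0.3328, 0.0131]
eef_rot: [3.141, 0.001, 2.037]
ft_force: [-2.4, -3.6, 15.0]
gripper_width: 0.208
finger_force: 7.6
```

>>> {"fn": "step_arm", "kwargs": {"targets": [{"angular": [0,0,0],"dp": [0,0,0],"hand": -1},{"angular": [0,0,0],"dp": [0,0,0],"hand": -1},{"angular": [0,0,0],"dp": [0,0,0],"hand": -1},{"angular": [0,0,0],"dp": [0,0,0],"hand": -1},{"angular": [0,0,0],"dp": [0,0,0],"hand": -1}]}}

```text
t: 5.35
tcp_pos: [0.5007, 0.3332, 0.0135]
eef_rot: [3.141, 0.0, 2.037]
ft_force: [-1.0, -0.7, 4.9]
gripper_width: 0.134
finger_force: 51.2
```

>>> {"fn": "step_arm", "kwargs": {"targets": [{"angular": [0,0,0],"dp": [0,0,-0.02],"hand": -1},{"angular": [0,0,0],"dp": [0,0,-0.025],"hand": -1},{"angular": [0,0,0],"dp": [0,0,-0.025],"hand": -1},{"angular": [0,0,0],"dp": [0,0,-0.025],"hand": -1},{"angular": [0,0,0],"dp": [0,0,-0.025],"hand": -1}]}}

```text
t: 5.77
tcp_pos: [0.5001, 0.3326, 0.1335]
eef_rot: [-3.141, 0.0, 2.037]
ft_force: [0.7, 0.3, -1.0]
gripper_width: 0.131
finger_force: 50.9
```

>>> {"fn": "step_arm", "kwargs": {"targets": [{"angular": [0,0,0],"dp": [0,0,0],"hand": -1},{"angular": [0,0,0],"dp": [0,0,0],"hand": -1},{"angular": [0,0,0],"dp": [0,0,0],"hand": -1},{"angular": [0,0,0],"dp": [0,0,0],"hand": -1},{"angular": [0,0,0],"dp": [0,0,0],"hand": -1}]}}

```text
t: 6.18
tcp_pos: [0.4998, 0.3321, 0.1311]
eef_rot: [-3.139, 0.0, 2.037]
ft_force: [0.2, 0.5, -1.0]
gripper_width: 0.132
finger_force: 50.9
```

Run:
```python
from h import *
p,d,c=snap('wrist','w4');s=state();print(s['tcp_pos'],s['eef_rot'],s['gripper_width'])
p,X=cloud('w4');Rm=R.from_euler('xyz',s['eef_rot']).as_matrix()
L=(X-np.array(s['tcp_pos']))@Rm
hsv=cv2.cvtColor(p,cv2.COLOR_RGB2HSV)
m=(hsv[...,0]<16)&(hsv[...,1]>150)&(hsv[...,2]>60)&(abs(L[...,1])<.035)&(abs(L[...,2])<.05)&(L[...,0]>-.09)&(L[...,0]<.03)
Q=L[m];print(len(Q))
for a in np.arange(-.09,.03,.01):
    k=Q[(Q[:,0]>=a)&(Q[:,0]<a+.01)]
    if len(k):print(round(a,3),len(k),np.percentile(k[:,1],[1,99]).round(4),np.percentile(k[:,2],[2,50,98]).round(4))
cv2.imwrite('pics/w4c.png',p[150:400,130:430][:,:,::-1].repeat(2,0).repeat(2,1))
```

```text
[0.49984763 0.33231413 0.13127627] [-3.13935226e+00  2.20290629e-04  2.03692049e+00] 0.13107828201435817
1901
-0.06 5 [-0.0079  0.0093] [0.0089 0.0101 0.0116]
-0.05 8 [-0.014   0.0153] [0.0012 0.0019 0.0023]
-0.02 173 [-0.005   0.0064] [-0.0314 -0.0302 -0.029 ]
-0.01 189 [-0.005   0.0065] [-0.035  -0.0304 -0.0294]
-0.0 196 [-0.0088  0.0106] [-0.0312 -0.0301  0.0022]
0.01 1330 [-0.0092  0.0105] [-0.0304 -0.0082  0.0084]
```

View pics/w4c.png

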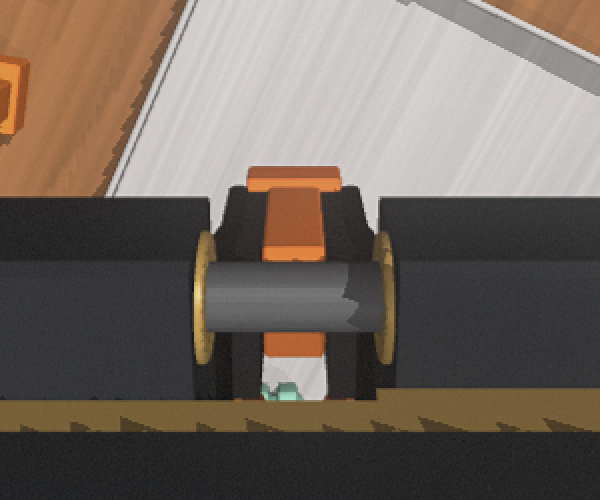

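>>> {"fn": "step_arm", "kwargs": {"targets": [{"angular": [0,0,0],"dp": [-0.0296,-0.0161,0],"hand": -1},{"angular": [0,0,0],"dp": [-0.0296,-0.0161,0],"hand": -1},{"angular": [0,0,0],"dp": [-0.0296,-0.0161,0],"hand": -1},{"angular": [0,0,0],"dp": [-0.0296,-0.0161,0],"hand": -1},{"angular": [0,0,0],"dp": [-0.0296,-0.0161,0],"hand": -1}]}}

```text
t: 6.65
tcp_pos: [0.4944, 0.1628, 0.1318]
eef_rot: [-3.14, -0.0, 2.037]
ft_force: [1.0, -0.9, -0.1]
gripper_width: 0.135
finger_force: 50.9
```

>>> {"fn": "step_arm", "kwargs": {"targets": [{"angular": [0,0,0],"dp": [-0.0296,-0.0161,0],"hand": -1},{"angular": [0,0,0],"dp": [-0.0296,-0.0161,0],"hand": -1},{"angular": [0,0,0],"dp": [-0.0296,-0.0161,0],"hand": -1},{"angular": [0,0,0],"dp": [-0.0296,-0.0161,0],"hand": -1},{"angular": [0,0,0],"dp": [-0.0296,-0.0161,0],"hand": -1}]}}

```text
t: 7.07
tcp_pos: [0.489, -0.0056, 0.1321]
eef_rot: [-3.141, -0.0, 2.037]
ft_force: [0.7, 0.2, -0.4]
gripper_width: 0.137
finger_force: 50.9
```

>>> {"fn": "step_arm", "kwargs": {"targets": [{"angular": [0,0,0],"dp": [-0.0296,-0.0161,0],"hand": -1},{"angular": [0,0,0],"dp": [-0.0296,-0.0161,0],"hand": -1},{"angular": [0,0,0],"dp": [-0.0296,-0.0161,0],"hand": -1},{"angular": [0,0,0],"dp": [-0.0296,-0.0161,0],"hand": -1},{"angular": [0,0,0],"dp": [-0.0296,-0.0161,0],"hand": -1}]}}

```text
t: 7.48
tcp_pos: [0.4835, -0.1739, 0.1321]
eef_rot: [-3.141, -0.001, 2.037]
ft_force: [2.2, 0.5, 0.6]
gripper_width: 0.135
finger_force: 50.9
```

>>> {"fn": "step_arm", "kwargs": {"targets": [{"angular": [0,0,0],"dp": [0,0,0.01],"hand": -1},{"angular": [0,0,0],"dp": [0,0,0.01],"hand": -1},{"angular": [0,0,0],"dp": [0,0,0],"hand": -1},{"angular": [0,0,0],"dp": [0,0,0],"hand": -1},{"angular": [0,0,0],"dp": [0,0,0],"hand": -1}]}}

```text
t: 7.9
tcp_pos: [0.4844, -0.1706, 0.1125]
eef_rot: [3.141, -0.001, 2.04]
ft_force: [0.1, 0.1, -0.6]
gripper_width: 0.132
finger_force: 50.9
```

Run:
```python
from h import *
p,X=cloud('w4');p0=np.array([.49985,.33231,.13128]);Rm=R.from_euler('xyz',[-3.1394,.0002,2.0369]).as_matrix()
L=(X-p0)@Rm
F=L[(abs(L[...,2]+.0303)<.002)&(abs(L[...,1])<.006)];print('fin x',F[:,0].min(),F[:,0].max())
F=L[(abs(L[...,2]-.002)<.003)&(abs(L[...,1])<.009)&(L[...,0]<.03)];print('tail',F[:,0].max())
snap('top','top2');p,X=cloud('top2')
f=(X[...,2]>.055)&(X[...,2]<.07);H=X[f&(abs(X[...,0]-.532)<.02)&(abs(X[...,1]+.268)<.02)];print('head',len(H),H.min(0),H.max(0),H.mean(0))
s=state();print(s['t'],s['tcp_pos'],s['eef_rot'],s['q'])
cv2.imwrite('pics/t2.png',cv2.resize(p[150:250,280:400],None,fx=5,fy=5)[:,:,::-1])
```

```text
fin x -0.013357599371130877 0.011378418611668049
tail 0.01329303779732101Traceback (most recent call last):
  File "<stdin>", line 7, in <module>
    return umr_minimum(a, axis, None, out, keepdims, initial, where)
ValueError: zero-size array to reduction operation minimum which has no identity
```

Run:
```python
from h import *
p,X=cloud('scene')
H=X[(X[...,2]>.054)&(X[...,2]<.07)&(abs(X[...,0]-.532)<.03)&(abs(X[...,1]+.268)<.03)];print('head scene',len(H),H.min(0),H.max(0),H.mean(0))
p,X=cloud('top')
H=X[(X[...,2]>.054)&(X[...,2]<.07)&(abs(X[...,0]-.532)<.03)&(abs(X[...,1]+.268)<.03)];print('head top',len(H),H.min(0),H.max(0),H.mean(0))
snap('scene','s2');p,X=cloud('s2')
hsv=cv2.cvtColor(p,cv2.COLOR_RGB2HSV)
m=(hsv[...,0]<16)&(hsv[...,1]>180)&(hsv[...,2]>90)&(abs(X[...,0]-.5)<.1)&(abs(X[...,1]+.19)<.1)&(X[...,2]>.05)
s=state();print(s['t'],s['tcp_pos'],s['eef_rot'],s['q'])
Rm=R.from_euler('xyz',s['eef_rot']).as_matrix();L=(X[m]-s['tcp_pos'])@Rm
print(m.sum());
for a in np.arange(-.09,.03,.01):
    k=L[(L[:,0]>=a)&(L[:,0]<a+.01)]
    if len(k):print(round(a,3),len(k),k[:,1].min().round(4),k[:,1].max().round(4),np.percentile(k[:,2],[2,50,98]).round(4))
v,u=np.where(m);print(u.min(),u.max(),v.min(),v.max())
c=p[130:250,150:310];cv2.imwrite('pics/t2.png',cv2.resize(c,None,fx=5,fy=5,interpolation=cv2.INTER_CUBIC)[:,:,::-1])
P=X[(abs(X[...,0]-.532)<.06)&(abs(X[...,1]+.268)<.06)&(X[...,2]<.045)];print('plate z',np.median(P[:,2]))
```

```text
head scene 38 [ 0.52338033 -0.27365449  0.05451069] [ 0.54665719 -0.25198469  0.06299778] [ 0.53695733 -0.2611827   0.0594234 ]
head top 58 [ 0.5206298  -0.28137289  0.05447064] [ 0.54371393 -0.25478034  0.06787571] [ 0.53210136 -0.26782587  0.06081239]
8.0 [ 0.48464607 -0.17112616  0.11294187] [3.14098553e+00 3.55729552e-04 2.03918969e+00] [ 0.76889503  0.41384973 -0.63684742  1.99580771  0.32894509  0.83310126
  0.41651874]
191
-0.08 11 -0.0241 0.0276 [0.0003 0.0047 0.0114]
-0.07 18 -0.0169 0.0279 [-0.0017  0.0037  0.0102]
-0.06 25 -0.0153 0.024 [-0.0006  0.0027  0.0099]
-0.05 25 -0.0169 0.0217 [-0.0003  0.0044  0.0111]
-0.04 15 -0.0162 0.0221 [-0.0005  0.0014  0.007 ]
-0.03 27 -0.0075 0.0226 [-0.0011  0.0019  0.0096]
-0.02 12 0.0096 0.0162 [-0.0021  0.0038  0.0097]
-0.01 7 0.0107 0.0172 [-0.0087  0.0047  0.0082]
-0.0 25 -0.006 0.0146 [-0.0309 -0.0125  0.011 ]
0.01 26 -0.007 0.0135 [-0.0278  0.0006  0.0107]
221 251 162 176
plate z 0.029962886256424626
```

View pics/t2.png

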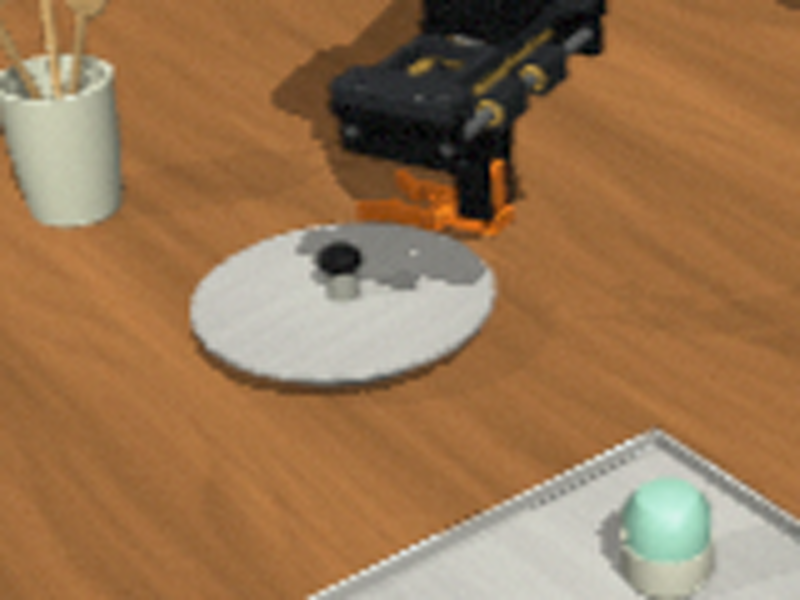

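>>> {"fn": "step_arm", "kwargs": {"targets": [{"angular": [0,0,0],"dp": [0,-0.0022,0.015],"hand": -1},{"angular": [0,0,0],"dp": [0,0,0.015],"hand": -1},{"angular": [0,0,0],"dp": [0,0,0.015],"hand": -1},{"angular": [0,0,0],"dp": [0,0,0.013],"hand": -1},{"angular": [0,0,0],"dp": [0,0,0.01],"hand": -1}]}}

```text
t: 8.42
tcp_pos: [0.4823, -0.1727, 0.044]
eef_rot: [3.142, 0.0, 2.038]
ft_force: [-0.8, 0.4, -0.8]
gripper_width: 0.133
finger_force: 50.9
```

>>> {"fn": "step_arm", "kwargs": {"squeeze": 60, "targets": [{"angular": [0,0,0],"dp": [0,0,0],"hand": -1},{"angular": [0,0,0],"dp": [0,0,0],"hand": -1},{"angular": [0,0,0],"dp": [0,0,0],"hand": -1},{"angular": [0,0,0],"dp": [0,0,0],"hand": -1},{"angular": [0,0,0],"dp": [0,0,0],"hand": -1}]}}

```text
t: 8.83
tcp_pos: [0.4828, -0.1735, 0.0453]
eef_rot: [3.141, 0.001, 2.037]
ft_force: [0.3, -0.7, -0.5]
gripper_width: 0.133
finger_force: 60.8
```

>>> {"fn": "step_arm", "kwargs": {"targets": [{"angular": [0,0,0],"dp": [0,0,0],"hand": -1},{"angular": [0,0,0],"dp": [0,0,0],"hand": -1},{"angular": [0,0,0],"dp": [0,0,0],"hand": -1},{"angular": [0,0,0],"dp": [0,0,0],"hand": -1},{"angular": [0,0,0],"dp": [0,0,0],"hand": -1}]}}

```text
t: 9.25
tcp_pos: [0.4822, -0.1734, 0.0446]
eef_rot: [3.142, 0.0, 2.037]
ft_force: [0.2, -0.3, -0.7]
gripper_width: 0.13
finger_force: 60.8
```

>>> {"fn": "step_arm", "kwargs": {"targets": [{"angular": [0,0,0],"dp": [-0.007,0.0005,0],"hand": -1},{"angular": [0,0,0],"dp": [-0.007,0,0],"hand": -1},{"angular": [0,0,0],"dp": [-0.007,0,0],"hand": -1},{"angular": [0,0,0],"dp": [-0.007,0,0],"hand": -1},{"angular": [0,0,0],"dp": [-0.007,0,0],"hand": -1}]}}

```text
t: 9.67
tcp_pos: [0.4988, -0.2055, 0.0445]
eef_rot: [3.142, 0.0, 2.036]
ft_force: [0.1, 0.3, -0.8]
gripper_width: 0.135
finger_force: 60.8
```

>>> {"fn": "step_arm", "kwargs": {"targets": [{"angular": [0,0,0],"dp": [0,0,0],"hand": -1},{"angular": [0,0,0],"dp": [0,0,0],"hand": -1},{"angular": [0,0,0],"dp": [-0.002,0,0],"hand": -1},{"angular": [0,0,0],"dp": [-0.002,0,0],"hand": -1},{"angular": [0,0,0],"dp": [-0.002,0,0],"hand": -1}]}}

```text
t: 10.08
tcp_pos: [0.501, -0.2096, 0.0446]
eef_rot: [-3.142, -0.0, 2.037]
ft_force: [0.3, 1.9, 0.2]
gripper_width: 0.133
finger_force: 60.9
```

>>> {"fn": "step_arm", "kwargs": {"targets": [{"angular": [0,0,0],"dp": [-0.002,0,0],"hand": -1},{"angular": [0,0,0],"dp": [-0.002,0,0],"hand": -1},{"angular": [0,0,0],"dp": [-0.002,0,0],"hand": -1},{"angular": [0,0,0],"dp": [-0.002,0,0],"hand": -1},{"angular": [0,0,0],"dp": [-0.002,0,0],"hand": -1}]}}

```text
t: 10.5
tcp_pos: [0.5046, -0.2135, 0.044]
eef_rot: [3.141, -0.007, 2.041]
ft_force: [-3.0, 12.3, 1.1]
gripper_width: 0.132
finger_force: 62.8
```

>>> {"fn": "step_arm", "kwargs": {"targets": [{"angular": [0,0,0],"dp": [-0.002,0,0],"hand": -1},{"angular": [0,0,0],"dp": [-0.002,0,0],"hand": -1},{"angular": [0,0,0],"dp": [-0.002,0,0],"hand": -1},{"angular": [0,0,0],"dp": [-0.002,0,0],"hand": -1},{"angular": [0,0,0],"dp": [-0.002,0,0],"hand": -1}]}}

```text
t: 10.92
tcp_pos: [0.5115, -0.2276, 0.045]
eef_rot: [3.139, 0.002, 2.038]
ft_force: [0.5, 0.1, 0.4]
gripper_width: 0.132
finger_force: 62.6
```

>>> {"fn": "step_arm", "kwargs": {"targets": [{"angular": [0,0,0],"dp": [-0.002,0,0],"hand": -1},{"angular": [0,0,0],"dp": [-0.001,0,0],"hand": -1},{"angular": [0,0,0],"dp": [0,0,0],"hand": -1},{"angular": [0,0,0],"dp": [0,0,0],"hand": -1},{"angular": [0,0,0],"dp": [0,0,0],"hand": -1}]}}

```text
t: 11.33
tcp_pos: [0.511, -0.2297, 0.0445]
eef_rot: [-3.141, -0.001, 2.037]
ft_force: [-1.7, 5.3, 2.8]
gripper_width: 0.132
finger_force: 62.9
```

```bash
cat > c.py <<'E'
from h import *
import sys
n=sys.argv[1];snap('scene',n);p,X=cloud(n)
hsv=cv2.cvtColor(p,cv2.COLOR_RGB2HSV)
m=(hsv[...,0]<16)&(hsv[...,1]>180)&(hsv[...,2]>90)&(abs(X[...,0]-.53)<.1)&(abs(X[...,1]+.23)<.1)&(X[...,2]>.02)
s=state();print(s['t'],s['tcp_pos'],s['eef_rot'],s['ft_force'])
ex=np.array([.4496,-.8932]);ey=np.array([.8932,.4496]);L=X[m].copy();A=L[:,:2]-[.532,-.268]
L[:,0]=A@ex;L[:,1]=A@ey
print(m.sum())
for a in np.arange(-.07,.05,.01):
    k=L[(L[:,0]>=a)&(L[:,0]<a+.01)]
    if len(k):print(round(a,3),len(k),k[:,1].min().round(4),k[:,1].max().round(4),np.percentile(k[:,2],[2,50,98]).round(4))
print('u',L[:,0].min(),L[:,0].max())
c=p[130:250,150:310];cv2.imwrite(f'pics/{n}c.png',cv2.resize(c,None,fx=5,fy=5,interpolation=cv2.INTER_CUBIC)[:,:,::-1])
E
python3 c.py s3
```

```text
11.3833 [ 0.51096731 -0.22975471  0.04452671] [-3.14109229e+00 -8.47121974e-04  2.03705598e+00] [-1.8653133   4.23325063  2.31000859]
122
-0.06 40 -0.0108 0.0121 [0.0363 0.0541 0.0762]
-0.05 5 0.0085 0.0148 [0.0344 0.0409 0.045 ]
-0.04 8 0.011 0.0151 [0.0383 0.0461 0.0609]
-0.03 17 0.0024 0.0263 [0.0343 0.0414 0.0462]
-0.02 15 -0.0113 0.0227 [0.0368 0.0435 0.0458]
-0.01 11 -0.0116 0.021 [0.037  0.04   0.0445]
0.0 9 0.0124 0.02 [0.0382 0.0422 0.0448]
0.01 9 0.0104 0.0203 [0.0349 0.0413 0.0439]
0.02 8 0.0174 0.0246 [0.0337 0.0397 0.0448]
u -0.05714181853286194 0.024836790396483274
```

View pics/s3c.png

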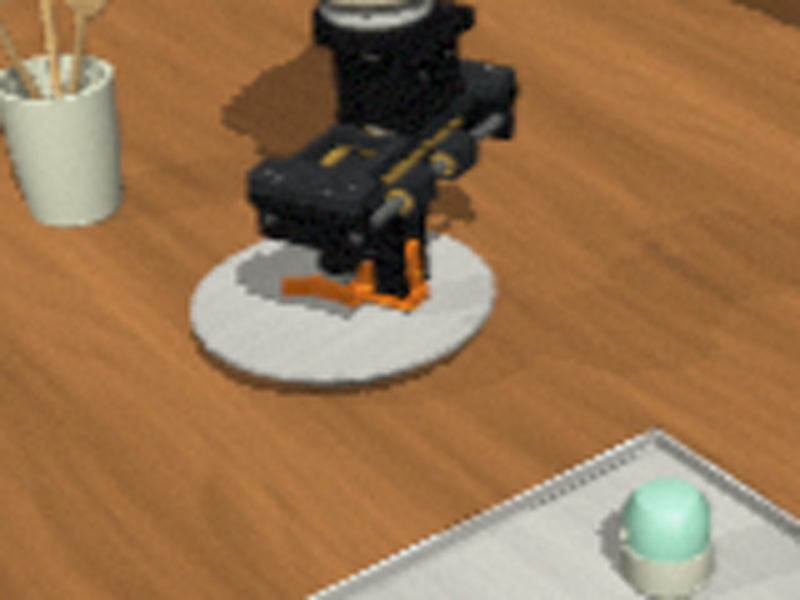

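>>> {"fn": "step_arm", "kwargs": {"targets": [{"angular": [0,0,0],"dp": [-0.0015,0,0],"hand": -1},{"angular": [0,0,0],"dp": [-0.0015,0,0],"hand": -1},{"angular": [0,0,0],"dp": [0,0,0],"hand": -1},{"angular": [0,0,0],"dp": [0,0,0],"hand": -1},{"angular": [0,0,0],"dp": [0,0,0],"hand": -1}]}}

```text
t: 11.8
tcp_pos: [0.511, -0.2299, 0.0443]
eef_rot: [-3.139, -0.005, 2.038]
ft_force: [-4.0, 9.4, 5.3]
gripper_width: 0.133
finger_force: 63.2
```

>>> {"fn": "step_arm", "kwargs": {"targets": [{"angular": [0,0,0],"dp": [0.002,0,0],"hand": -1},{"angular": [0,0,0],"dp": [0.002,0,0.001],"hand": -1},{"angular": [0,0,0],"dp": [0,0,0.001],"hand": -1},{"angular": [0,0,0],"dp": [0,0,0.001],"hand": -1},{"angular": [0,0,0],"dp": [0,0,0],"hand": -1}]}}

```text
t: 12.22
tcp_pos: [0.511, -0.2297, 0.0414]
eef_rot: [-3.142, 0.0, 2.037]
ft_force: [-0.6, 3.0, 0.4]
gripper_width: 0.133
finger_force: 62.7
```

>>> {"fn": "step_arm", "kwargs": {"targets": [{"angular": [0,0,0],"dp": [0,0,0],"hand": -1},{"angular": [0,0,0],"dp": [0,0,0],"hand": -1},{"angular": [0,0,0],"dp": [0,0,0],"hand": 0},{"angular": [0,0,0],"dp": [0,0,0],"hand": 0},{"angular": [0,0,0],"dp": [0,0,0],"hand": 0}]}}

```text
t: 12.63
tcp_pos: [0.5111, -0.2307, 0.0417]
eef_rot: [-3.141, 0.002, 2.036]
ft_force: [0.1, -0.1, -0.6]
gripper_width: 0.278
finger_force: 0.0
```

>>> {"fn": "step_arm", "kwargs": {"targets": [{"angular": [0,0,0],"dp": [0,0,0],"hand": 0},{"angular": [0,0,0],"dp": [0,0,0],"hand": 0},{"angular": [0,0,0],"dp": [0,0,0],"hand": 0},{"angular": [0,0,0],"dp": [0,0,0],"hand": 0},{"angular": [0,0,0],"dp": [0,0,0],"hand": 0}]}}

```text
t: 13.05
tcp_pos: [0.5109, -0.2295, 0.0416]
eef_rot: [-3.142, 0.0, 2.037]
ft_force: [-0.1, -0.0, -0.1]
gripper_width: 0.49
finger_force: 0.0
```

Released; go straight up, then back along +tool x to clear the view.

>>> {"fn": "step_arm", "kwargs": {"targets": [{"angular": [0,0,0],"dp": [0,0,-0.015],"hand": 0},{"angular": [0,0,0],"dp": [0,0,-0.025],"hand": 0},{"angular": [0,0,0],"dp": [0,0,-0.03],"hand": 0},{"angular": [0,0,0],"dp": [0,0,-0.035],"hand": 0},{"angular": [0,0,0],"dp": [0,0,-0.035],"hand": 0}]}}

```text
t: 13.47
tcp_pos: [0.5104, -0.2291, 0.1827]
eef_rot: [-3.141, -0.001, 2.037]
ft_force: [0.6, -0.1, -0.1]
gripper_width: 0.501
finger_force: 0.0
```

>>> {"fn": "step_arm", "kwargs": {"targets": [{"angular": [0,0,0],"dp": [0.03,0,0],"hand": 0},{"angular": [0,0,0],"dp": [0.03,0,0],"hand": 0},{"angular": [0,0,0],"dp": [0.03,0,0],"hand": 0},{"angular": [0,0,0],"dp": [0.03,0,0],"hand": 0},{"angular": [0,0,0],"dp": [0.03,0,0],"hand": 0}]}}

```text
t: 13.88
tcp_pos: [0.4427, -0.0942, 0.1816]
eef_rot: [3.142, 0.001, 2.037]
ft_force: [0.7, 1.2, 0.4]
gripper_width: 0.501
finger_force: 0.0
```

>>> {"fn": "step_arm", "kwargs": {"targets": [{"angular": [0,0,0],"dp": [0,0,0],"hand": 0},{"angular": [0,0,0],"dp": [0,0,0],"hand": 0},{"angular": [0,0,0],"dp": [0,0,0],"hand": 0},{"angular": [0,0,0],"dp": [0,0,0],"hand": 0},{"angular": [0,0,0],"dp": [0,0,0],"hand": 0}]}}

```text
t: 14.3
tcp_pos: [0.444, -0.0964, 0.1815]
eef_rot: [3.141, -0.0, 2.035]
ft_force: [0.3, -0.3, 0.1]
gripper_width: 0.497
finger_force: 0.0
```

```bash
python3 c.py s4
```

```text
14.35 [ 0.44390862 -0.09627872  0.1814252 ] [ 3.14135278e+00 -3.13981573e-04  2.03514073e+00] [ 0.24274864  0.871717   -0.43370669]
177
-0.06 38 -0.006 0.0132 [0.0342 0.0485 0.072 ]
-0.05 38 -0.0018 0.014 [0.0323 0.0526 0.0729]
-0.04 28 -0.0022 0.0124 [0.0333 0.0494 0.0716]
-0.03 16 -0.0069 0.022 [0.0323 0.04   0.042 ]
-0.02 18 -0.0136 0.0209 [0.0331 0.0394 0.0415]
-0.01 11 -0.014 0.0221 [0.0329 0.0363 0.0398]
0.0 9 0.0108 0.021 [0.035  0.0379 0.0406]
0.01 13 0.0066 0.022 [0.0306 0.0363 0.0407]
0.02 6 0.0191 0.0262 [0.0308 0.036  0.0387]
u -0.05666708037758978 0.028119989684728824
```

View pics/s4c.png

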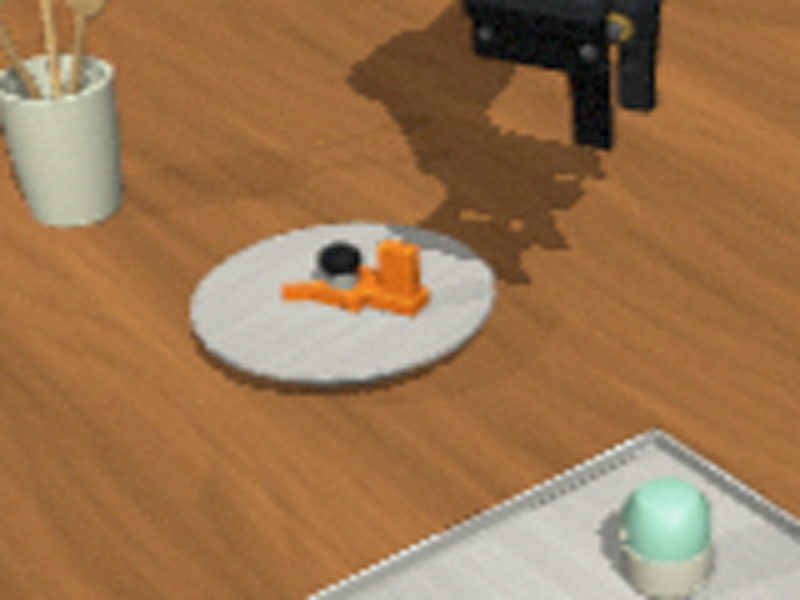

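The picture shows the clip level on the plate, around the spindle at (340,270), with its tail end at u = -57 mm (expected -56). The capsule and cup are where they started, and the gripper is clear.

```bash
python3 -c "
from cell import order
print(order.close_job())"
```

```text
the job is handed in; nothing more can be done
None
```

The orange clip is snapped home in the spindle groove, level and released, with the capsule and spoon cup not disturbed; I handed the job in at about 14 s, and no verdict was returned.

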